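# Unlock and open out the foot-piece of an infant length board

## Task

The foot-piece of the infant length board is still clamped from the last baby. With a fingertip, roll the knurled rim of its black lock screw counter-clockwise (seen from above) through two full turns - without pinching the knob - and only then push the foot-piece away from the headboard until it is home against the stop at the end of the rail. Push it only, do not grip it, leave the screw at two turns, and leave the other things on the counter and on the board where they are.

Things in the scene. Friction and masses are not known exactly. Their poses are not given: they have to be found in the camera images.
- board: Infant length board with a pale teal bed, fixed. Origin on the counter near its middle; y runs along it to the fixed blue headboard (inner face at local y +360 mm, top 152 mm up), x across it away from the robot, z up. Bed local x -115 to +145 mm, top 32 mm above the counter. Rail, 50 mm wide, along the edge nearest the robot: centre line local x -140 mm, top 36 mm up.
- footpiece (a joint): Place of the sliding foot-piece on the rail (m): distance from headboard to foot panel. Grows as it moves away from the headboard (board's -y); 0.687 is home against the black end stop. Sliding friction about 4 N (6 N s/m more with speed) once the lock screw is loose; clamped fast (over 40 N) while tight; the clamp lets go between half a turn and one turn of loosening.
- foot_face (a point): On the foot-piece's headward face, over the rail's centre line, 48 mm above the counter; axes as the board's. Grey carriage: 56 mm wide, local y 0 to -90 mm, top 60 mm above the counter. Blue panel in the same plane, 12 mm thick (local y 0 to -12 mm), local x +75 to +280 mm, 38 to 112 mm above the counter; between it and the carriage a neck (local x +23 to +78 mm, same faces, 38 to 84 mm up). All upright flat faces to push on.
- lock_screw (a joint): Turn of the lock screw (rad): 0 is tight (it starts within 0.15 of that); grows counter-clockwise seen from above, which loosens; two turns = 12.57. The knob rises about 2 mm in two turns. It takes about 0.04 N m (2 N at the rim) to turn, stays where it is left, and rides along with the foot-piece.
- knob_center (a point): Centre of the lock screw's black knurled knob, on its upright axis, half-way up it: about 80 mm above the counter, over the rail's centre line, 50 mm from the foot-piece's face on the side away from the headboard. 40 mm across its 32 upright ridges, 18 mm tall, underside 10 mm clear of the carriage, rim free on the robot's side. White index line on top: local -x, turns with the knob.
- rail_end (a point): Face of the black end stop that looks to the headboard, at the rail's top (36 mm above the counter) and centre line; the stop rises to 76 mm. The carriage's far end, 90 mm beyond the foot-piece's face, meets it.
- teether_mid (a point): Bystander: yellow teething ring, 72 mm across, 13 mm thick, lying on the bed between headboard and foot-piece; its centre.
- antiseptic_mid (a point): Bystander: white bottle with a pink label, 52 mm across, 115 mm tall, standing on the counter between the robot and the board; centre, 57 mm up.
- vial_mid (a point): Bystander: small glass vial with a red cap, 26 mm across, 48 mm tall, standing on the counter between the robot and the board; centre, 24 mm up.

How it is judged:
On the way, in this order (a step that is already met when the one before it is completed fails the run):
1. the lock screw has been turned two full turns loose (value of joint lock_screw between 10.85 and 14.29 rad), for 0.1 s.
2. the foot-piece is against the end stop (value of joint footpiece above 0.681 m), for 0.2 s.
At the end, for the whole second after the job is handed in: The lock screw stands two full turns loose, a quarter turn either way (10.85 to 14.29 rad), the foot-piece is within 6 mm of its stop (over 0.681 m), both are at rest, and each bystander is within 20 mm of where it began (all of step 1 and value of joint footpiece above 0.681 m and velocity of joint footpiece between -0.01 and 0.01 m/s and velocity of joint lock_screw between -0.1 and 0.1 rad/s and distance of each of teether_mid, antiseptic_mid, vial_mid from where it was at the start of the episode below 0.02 m); the robot touches nothing.
It fails at once if the foot-piece is shoved more than 30 mm along before the screw has been loosened two turns (value of joint lock_screw below 10.85 rad and distance of foot_face from where it was at the start of the episode above 0.03 m).
It fails at once if the knob is taken between the fingers (horizontal distance between the grasp point and knob_center below 0.012 m and z of the grasp point in the frame of knob_center below 0.024 m).
It fails at once if the foot-piece, by its panel or its carriage, is taken between the fingers ((y of the grasp point in the frame of foot_face between -0.012 and 0 m and x of the grasp point in the frame of foot_face between 0.03 and 0.28 m and z of the grasp point in the frame of foot_face below 0.05 m) or (x of the grasp point in the frame of foot_face between -0.022 and 0.022 m and y of the grasp point in the frame of foot_face between -0.09 and 0 m and z of the grasp point in the frame of foot_face below 0.028 m)).
It fails at once if a bystander is lifted, carried or knocked more than 20 mm (distance of any of teether_mid, antiseptic_mid, vial_mid from where it was at the start of the episode above 0.02 m).
It also fails if it takes over 72 s, if anything falls off the work surface, if the arm or the gripper's body presses on something with over 40 N, if the wrist force passes 120 N, or if a joint passes its speed limit or range.

## Robot

A 6-joint arm with a two-finger parallel gripper is mounted at the origin on the work surface. World frame = base frame: x ahead of the robot, y to its left, z up, the work surface at z = 0. Lengths are in m, angles in rad, forces in N, time in s.
With the tool pointing down it reaches from about 0.35 to 0.725 m from the base axis. Payload 4.3 kg.
Tool frame: the origin (TCP) lies at the very end of the fingers, on their centre line; the grasp point (between the pads) lies 19 mm behind it; z points along the fingers, y is the line along which they close (so a half turn about z gives the same grasp; the last joint's range is limited). The gripper opens to 85 mm and grips with 20 to 120 N. Pads are 22 mm wide; open, the fingers measure 114 mm over their backs; the gripper's body (76 mm by 85 mm) begins 54 mm behind the grasp point. The pads swing forward as they close: fully open they stand 13 mm farther back than shut.
Start: joints at [1.2, 0.377, 0.081, 1.274, 0, 1.46], TCP at [0.148, 0.556, 0.231] pointing down, gripper open.
Joint ranges: [-2.72, 2.72], [-0.84, 1.66], [-1.02, 1.22], [-1.77, 2.12], [-1.37, 1.28], [-3.14, 3.14]. Speed limits (rad/s): [2.57, 2.57, 3.14, 3.14, 3.14, 3.14].

## Interface

Orientations are given as a unit quaternion [x, y, z, w].
In Python, from plant import arm gives the robot as it stands.
- The arm moves only by the tool carry_out, never from a script. Its argument "plan" is a list that holds one entry, the list of rows, each a list of 4 numbers: the shift along the tool's x, y, z in mm, then the turn about the tool's z in rad. In form: [[[tx, ty, tz, spin], ...]]. A call has 1 to 10 rows; each row is the pose to reach, as a shift and turn from the pose commanded when the call began, along the tool's axes at that moment; what a row does not reach only later rows make up. A row lasts 1/10 s, in which the tool goes at most 50 mm and 8.59 degrees, less where a joint would pass 70% of its speed; a pose out of reach is approached as far as the arm can. A call with a gripper value outside its range is refused whole. "grip" is the closure in counts, from 0 (fully open) to 255 (shut), set as the call begins (left out, the last holds). The fingers move at their own pace and stop on an object; "grip_force" is the grip in N (left out, the last holds). Time passes only in rows, so rows that repeat a pose let the fingers close. It gives the time, the measured TCP pose, the force, the opening and the grip force at its end, in the units of the state.
- arm.read_state(): the state, without advancing time (a new reading comes with each control period).
- arm.grab_frame(name): name is "side" or "top" or "wrist"; returns the picture (384x512x3 uint8, red, green, blue); there is no depth.
- arm.camera_model(name): a dict with "camera_matrix" (3x3 intrinsics, pixels), "position" and "attitude" of the camera in the world. Camera axes: x right, y down, z forward; pixel columns grow to the right and rows downward; lengths in m; the calibration is good to about 2 mm. The wrist camera is an equidistant fisheye: a pixel r from the principal point sees the ray r / f radians off the axis. A picture is of the moment at which its call begins: read the wrist's pose just before it. camera_model takes no time and is no camera call; for the wrist camera it gives the pose at the moment of the call.
- arm.sign_off(): hands the job in; it is judged then, once.
Trained networks look in the newest picture that a camera, given by its name, has taken for a name from the list of things; names that differ only in an ending like _2 or _b are one class to them, and where a whole thing is asked for, a point or a joint stands for the part that bears it (a point fixed in the world has none). Each returns a list of dicts, best first, with "conf" (0 to 1); they miss things now and then, are a little off and sometimes report something else, mostly with a low value. They report only what shows in the picture. A call takes as long as a camera call.
- arm.outline_of(camera, label): "region" (384x512 bool, what is visible of it) and "box" ([centre column, centre row, width, height] in pixels, round what is visible of it).
- arm.mark_of(camera, label): "location" ([row, column] in pixels: a listed point, or the origin of a listed thing).
The state is a dict: "time": time; "joint_positions": joint angles; "dq": joint speeds; "effort": joint torques, N m; "tcp_pos": TCP position; "orientation": TCP orientation; "wrist_force": force on the tool from outside, world axes, zero at the start; "torque": the same for the moment, N m; "width": finger opening in m; "grip_force": force on a finger pad.
Only numpy, scipy, OpenCV 4.12 (cv2) and the standard library are available. Lean on these libraries where they do the work, as an engineer would, in place of code of your own. Each camera call takes 0.05 s, during which the arm holds its last target. There are 200 camera calls.

## Working session

There is one attempt and no reset: what is moved stays moved. The work goes in short steps, Python scripts to look and compute and a tool call to move; the robot and the scene stay as the last step left them, time stands still between calls to the robot, and variables do not carry over. Pictures are saved under pics/ and viewed, at most 10 in all, crops included, and the job is handed in when it is done.

Besides the shell and the picture viewer there is one more tool, called after "Request:" in YAML: its name, and indented under it one key for each argument. carry_out: Moves the arm, as the interface text tells. Its arguments: {"type":"object","properties":{"plan":{"type":"array","items":{"type":"array","items":{"type":"array","items":{"type":"number"}}}},"grip":{"type":"number"},"grip_force":{"type":"number"}},"required":["plan"]}

```bash
mkdir -p pics; ls; cat > h.py <<'E'
import numpy as np, cv2
from scipy.spatial.transform import Rotation as R
from plant import arm
def Rm(a):
    a=np.array(a,float); return a if a.shape==(3,3) else R.from_quat(a.ravel()).as_matrix()
def ray(cam,rc):
    m=arm.camera_model(cam);K=np.array(m["camera_matrix"]);r,c=rc
    v=np.array([(c-K[0,2])/K[0,0],(r-K[1,2])/K[1,1],1.])
    if cam=="wrist":
        t=np.hypot(v[0],v[1]); v=np.array([v[0]/t*np.sin(t),v[1]/t*np.sin(t),np.cos(t)]) if t>1e-9 else v
    v=Rm(m["attitude"])@v; return np.array(m["position"]),v/np.linalg.norm(v)
def atz(cam,rc,z):
    p,v=ray(cam,rc); return p+v*(z-p[2])/v[2]
def proj(cam,X):
    m=arm.camera_model(cam);K=np.array(m["camera_matrix"]);q=Rm(m["attitude"]).T@(np.array(X)-m["position"])
    return (K@(q/q[2]))[:2]
def save(cam,n):
    im=arm.grab_frame(cam); cv2.imwrite(f"pics/{n}.png",im[...,::-1]); return im
E
python3 - <<'E'
from h import *
H=dict(board=0,foot_face=.048,knob_center=.08,rail_end=.036,teether_mid=.0385,antiseptic_mid=.057,vial_mid=.024)
print(arm.read_state())
for c in ("top","side"):
    save(c,c); print(c,arm.camera_model(c))
    for k,z in H.items():
        for d in arm.mark_of(c,k)[:2]: print(k,round(d["conf"],2),np.round(d["location"]),np.round(atz(c,d["location"],z),4))
E
```

```text
pics
{'time': 0.0, 'joint_positions': array([ 1.19966379e+00,  3.78090951e-01,  7.96212520e-02,  1.27441449e+00,
       -3.15777574e-05,  1.46052017e+00]), 'dq': array([-0.00281655,  0.00137803, -0.00031093,  0.00124862,  0.00076375,
       -0.00100086]), 'effort': array([ 3.39678127e-04, -4.63598764e+01,  2.69878685e+01,  2.07538455e-02,
       -8.11802721e-06,  9.48872554e-06]), 'tcp_pos': array([0.14804409, 0.55492436, 0.23034317]), 'orientation': array([ 1.30058620e-01,  9.91505757e-01, -1.01759733e-03, -2.33525283e-04]), 'wrist_force': array([0.63359034, 0.0769018 , 0.93370977]), 'torque': array([-0.01018323,  0.08988057, -0.00081738]), 'grip_force': 0.0, 'width': 0.08552014364700954}
top {'camera_matrix': array([[414.99691716,   0.        , 250.06058299],
       [  0.        , 414.99691716, 186.91339084],
       [  0.        ,   0.        ,   1.        ]]), 'position': array([0.38155563, 0.05958466, 1.26078577]), 'attitude': array([ 0.70681053, -0.70120468,  0.06274305, -0.06923994])}
board 0.92 [166. 238.] [0.6878 0.1096 0.    ]
knob_center 0.67 [209. 298.] [ 0.5406 -0.0675  0
[... 337 characters left out ...]
],
       [  0.        ,   0.        ,   1.        ]]), 'position': array([0.4209171 , 0.61243705, 0.79682014]), 'attitude': array([-0.10994591,  0.93552026, -0.33224799,  0.04821847])}
board 0.55 [216. 204.] [0.6903 0.1124 0.    ]
foot_face 0.98 [179. 268.] [ 0.5391 -0.0203  0.048 ]
foot_face 0.72 [313. 261.] [0.4746 0.3531 0.048 ]
knob_center 0.43 [160. 274.] [ 0.5323 -0.0665  0.08  ]
rail_end 0.7 [125. 290.] [ 0.516  -0.2753  0.036 ]
teether_mid 0.98 [250. 190.] [0.6792 0.2395 0.0385]
teether_mid 0.53 [178. 266.] [ 0.5467 -0.0331  0.0385]
antiseptic_mid 0.94 [313. 261.] [0.4742 0.3573 0.057 ]
vial_mid 0.62 [266. 282.] [0.4507 0.222  0.024 ]
vial_mid 0.52 [248. 192.] [0.6813 0.2262 0.024 ]
```

```bash
python3 - <<'E'
import cv2
a=cv2.imread("pics/top.png");b=cv2.imread("pics/side.png")
cv2.imwrite("pics/t2.png",cv2.resize(a[90:340,100:430],None,fx=2.4,fy=2.4,interpolation=cv2.INTER_CUBIC))
cv2.imwrite("pics/s2.png",cv2.resize(b[60:340,130:400],None,fx=2.1,fy=2.1,interpolation=cv2.INTER_CUBIC))
E
```

```text
(no output)
```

View pics/t2.png

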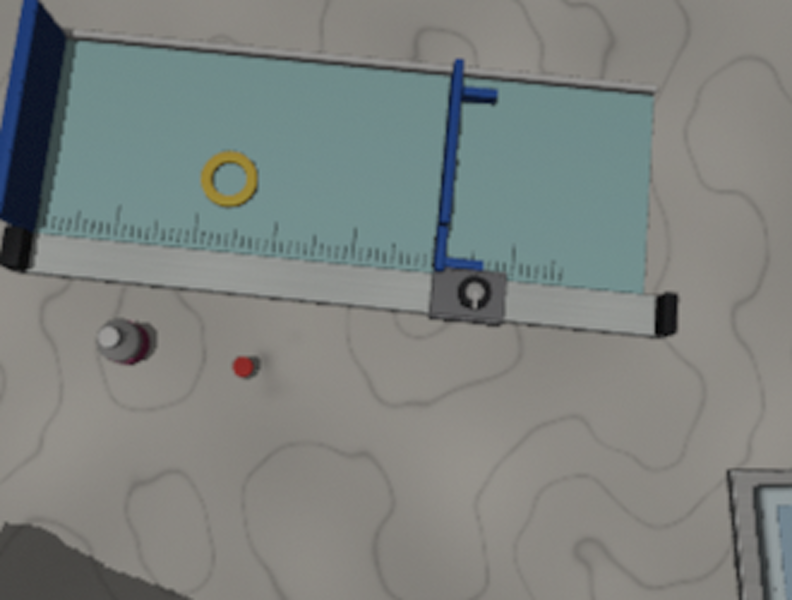

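View pics/s2.png

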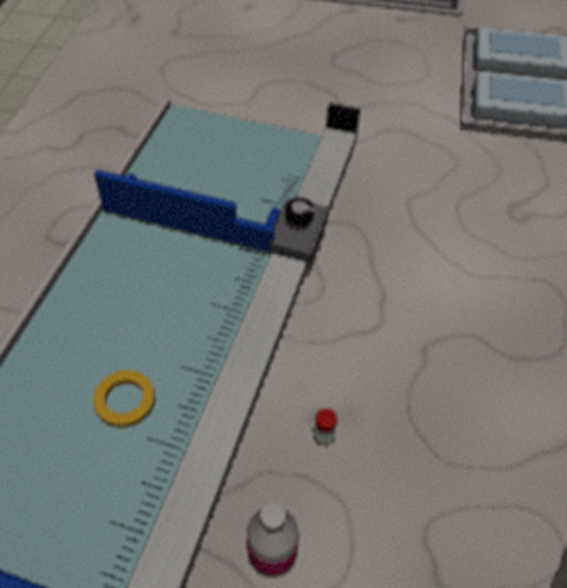

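Both views agree: the foot-piece is about mid-rail, with its knob near top-image pixel (297, 212) and the index line pointing to −x. The vial and bottle stand left of it, at about (202, 243) and (150, 231), well clear of the work area. Next I fit the board pose and find the spin needed.

```bash
python3 - <<'E'
from h import *
im=cv2.imread("pics/top.png")
f=lambda x,y,z:atz("top",(90+y/2.4,100+x/2.4),z)
a,b=f(35,237,.034),f(655,296,.034); print("far rail",a,b); 
d=a-b; print("yaw of board y (deg from world y)",np.degrees(np.arctan2(-d[0],d[1])))
a2,b2=f(72,38,.036),f(655,90,.036);d=a2-b2; print(np.degrees(np.arctan2(-d[0],d[1])))
a3,b3=f(28,270,.036),f(655,335,.036);d=a3-b3; print("near",a3,b3,np.degrees(np.arctan2(-d[0],d[1])))
print("knob top",f(474,292,.089),"knob via outline:")
for c in("top","side"):
    arm.grab_frame(c)
    for d in arm.outline_of(c,"knob_center")[:2]:
        r,cc=np.nonzero(d["region"]); print(c,d["conf"],d["box"],atz(c,(r.mean(),cc.mean()),.083))
print("carriage top corners",[f(*p,.06).round(4) for p in((431,267),(506,273),(503,324),(430,317))])
# triangulate with known board model: print stop face
print("stop near face top",f(657,294,.076),f(656,334,.076))
E
```

```text
far rail [0.60498137 0.48029053 0.034     ] [ 0.53641585 -0.29309422  0.034     ]
yaw of board y (deg from world y) -5.06639171683067
-5.033122043920915
near [0.56275274 0.48544223 0.036     ] [ 0.48811508 -0.29030319  0.036     ] -5.495746172194186
knob top [ 0.53258682 -0.06392977  0.089     ] knob via outline:
top 0.49 [297.0, 212.1, 15.3, 13.1] [ 0.53442718 -0.0644476   0.083     ]
side 0.64 [272.8, 160.6, 12.3, 9.6] [ 0.53599833 -0.06314626  0.083     ]
carriage top corners [array([ 0.5666, -0.015 ,  0.06  ]), array([ 0.5599, -0.1062,  0.06  ]), array([ 0.4978, -0.1014,  0.06  ]), array([ 0.5055, -0.0136,  0.06  ])]
stop near face top [ 0.53353425 -0.28351225  0.076     ] [ 0.48582782 -0.28011279  0.076     ]
```

```bash
cat >> h.py <<'E'
Y=np.radians(5.1); BY=np.array([np.sin(Y),np.cos(Y),0]); BX=np.array([np.cos(Y),-np.sin(Y),0])
KN=np.array([.5345,-.064,.08])
def bl(u,v,z,o=KN): p=o+u*BX+v*BY; p[2]=z; return p
def go(t):
    s=arm.read_state(); M=Rm(s["orientation"]); 
    sh=M.T@(np.array(t)-s["tcp_pos"])*1e3
    y=M[:,1]; a=np.arctan2(y[0],y[1])-Y; a=(a+np.pi/2)%np.pi-np.pi/2
    print("shift mm",sh.round(1),"spin",round(-a,4),"F",s["wrist_force"].round(2),"t",s["time"])
def rel():
    s=arm.read_state();d=s["tcp_pos"]-KN;print("rel knob u,v,z mm",(d@BX*1e3).round(1),(d@BY*1e3).round(1),(s["tcp_pos"][2]*1e3).round(1),"F u,v,z",(s["wrist_force"]@BX).round(2),(s["wrist_force"]@BY).round(2),s["wrist_force"][2].round(2),s["time"])
E
python3 -c "
from h import *
go(bl(-.05,0.0,.2))"
```

```text
shift mm [-483.7 -507.6   31.3] spin -0.1718 F [-1.09 -0.58 -0.01] t 1.0
```

Request:
carry_out:
  plan:
    - [[-200,-205,0,-0.172],[-484,-508,0,-0.172],[-484,-508,0,-0.172],[-484,-508,0,-0.172],[-484,-508,0,-0.172],[-484,-508,0,-0.172],[-484,-508,0,-0.172],[-484,-508,0,-0.172],[-484,-508,0,-0.172],[-484,-508,0,-0.172]]
  grip: 255
  grip_force: 40

```text
time: 2.0
tcp_pos: [0.3888, 0.1155, 0.2317]
orientation: [0.044, 0.999, 0.0, 0.001]
wrist_force: [0.4, 1.3, 1.0]
width: 0.0002
grip_force: 0.0
```

```bash
python3 -c "
from h import *
go(bl(-.05,0.0,.2))"
```

```text
shift mm [-111.  -165.8   31.7] spin 0.0002 F [0.4  1.29 1.02] t 2.0
```

Request:
carry_out:
  plan:
    - [[-111,-166,0,0],[-111,-166,0,0],[-111,-166,0,0],[-111,-166,0,0],[-111,-166,30,0],[-111,-166,30,0]]

```text
time: 2.6
tcp_pos: [0.4821, -0.0587, 0.1982]
orientation: [0.046, 0.999, 0.001, -0.003]
wrist_force: [-1.5, 1.1, -0.5]
width: -0.0
grip_force: 0.0
```

```bash
python3 - <<'E'
from h import *
rel();go(bl(-.042,.012,.077))
a=save("side","s3");b=save("wrist","w3");t=save("top","t3")
c=np.hstack([cv2.resize(a[100:260,200:360],(400,400)),cv2.resize(b,(400,300))[:300] if 0 else cv2.copyMakeBorder(cv2.resize(b,(400,300)),0,100,0,0,cv2.BORDER_CONSTANT)])
cv2.imwrite("pics/c3.png",c[...,::-1])
for d in arm.mark_of("wrist","knob_center")[:2]: print(d["conf"],d["location"],atz("wrist",d["location"],.08))
for d in arm.outline_of("side","knob_center")[:1]: print(d["box"])
E
```

```text
rel knob u,v,z mm -52.7 0.6 198.2 F u,v,z -1.55 0.92 -0.54 2.6
shift mm [-11.3  11.2 121.1] spin -0.0026 F [-1.46  1.06 -0.54] t 2.6
[168.3, 245.6, 255.1, 276.8]
```

View pics/c3.png

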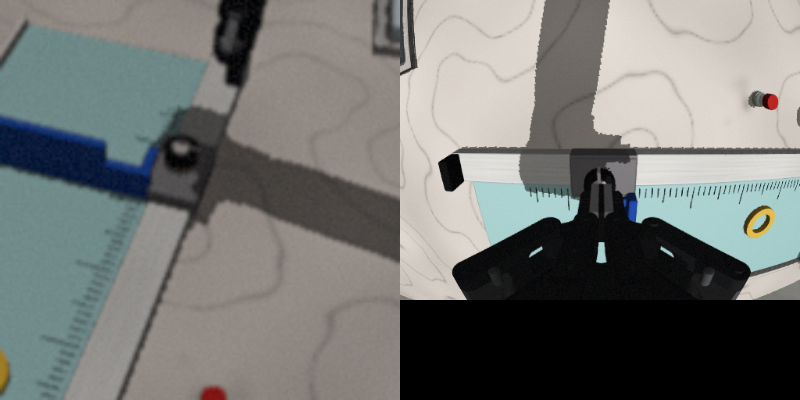

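The fingers hang closed on the robot's side of the knob, clear of the carriage. Now I go down to knob height and feel for the rim.

Request:
carry_out:
  plan:
    - [[-6,11,50,-0.003],[-6,11,100,-0.003],[-6,11,121,-0.003],[-6,11,121,-0.003],[-6,11,121,-0.003]]

```text
time: 3.35
tcp_pos: [0.4915, -0.047, 0.0816]
orientation: [0.042, 0.999, -0.0, 0.001]
wrist_force: [0.7, -0.5, 0.6]
width: 0.0001
grip_force: 0.0
```

```bash
python3 -c "
from h import *
rel()"
```

```text
rel knob u,v,z mm -44.3 13.1 81.6 F u,v,z 0.71 -0.44 0.61 3.35
```

Request:
carry_out:
  plan:
    - [[-5,0,0,0],[-8,0,0,0],[-10,0,0,0],[-12,0,0,0],[-12,0,0,0]]

```text
time: 3.85
tcp_pos: [0.5035, -0.0486, 0.0806]
orientation: [0.043, 0.999, -0.0, 0.0]
wrist_force: [-0.3, 0.8, 0.6]
width: -0.0001
grip_force: 0.0
```

```bash
python3 -c "
from h import *
rel()"
```

```text
rel knob u,v,z mm -32.3 12.6 80.6 F u,v,z -0.38 0.79 0.65 3.85
```

Request:
carry_out:
  plan:
    - [[-1,0,4,0],[-2,0,4,0],[-3,0,4,0],[-3,0,4,0]]

```text
time: 4.25
tcp_pos: [0.5059, -0.0487, 0.0762]
orientation: [0.043, 0.999, 0.0, -0.0]
wrist_force: [0.4, -0.1, 0.2]
width: 0.0001
grip_force: 0.0
```

```bash
python3 -c "
from h import *
rel()"
```

```text
rel knob u,v,z mm -29.8 12.7 76.2 F u,v,z 0.39 -0.02 0.2 4.25
```

Request:
carry_out:
  plan:
    - [[-1,0,0,0],[-2,0,0,0],[-2,0,0,0]]

```text
time: 4.55
tcp_pos: [0.5072, -0.0487, 0.0761]
orientation: [0.043, 0.999, 0.0, -0.001]
wrist_force: [-1.2, 1.3, 0.1]
width: -0.0003
grip_force: 0.8
```

```bash
python3 -c "
from h import *
rel()"
```

```text
rel knob u,v,z mm -28.5 12.8 76.1 F u,v,z -1.28 1.17 0.07 4.55
```

Request:
carry_out:
  plan:
    - [[-1,0,0,0],[-2,0,0,0],[-2,0,0,0]]

```text
time: 4.85
tcp_pos: [0.5085, -0.0483, 0.0759]
orientation: [0.043, 0.999, 0.001, -0.001]
wrist_force: [-4.4, 2.0, 1.8]
width: 0.0002
grip_force: 2.8
```

```bash
python3 -c "
from h import *
rel()"
```

```text
rel knob u,v,z mm -27.3 13.3 75.9 F u,v,z -4.52 1.6 1.84 4.85
```

Request:
carry_out:
  plan:
    - [[-1,-3,0,0],[-2,-7,0,0],[-2,-11,0,0],[-2,-15,0,0],[-2,-19,0,0],[-2,-23,0,0],[-2,-26,0,0]]

```text
time: 5.55
tcp_pos: [0.5056, -0.0748, 0.0752]
orientation: [0.043, 0.999, 0.0, -0.004]
wrist_force: [-7.2, -1.0, 2.3]
width: -0.0001
grip_force: 3.6
```

```bash
python3 -c "
from h import *
rel()"
```

```text
rel knob u,v,z mm -27.8 -13.3 75.2 F u,v,z -7.11 -1.63 2.26 5.55
```

Request:
carry_out:
  plan:
    - [[25,0,0,0],[50,0,-50,0],[70,0,-100,0],[90,0,-110,0],[90,0,-110,0]]

```text
time: 6.05
tcp_pos: [0.4208, -0.0681, 0.1898]
orientation: [0.043, 0.999, -0.001, 0.003]
wrist_force: [0.5, -0.2, -0.5]
width: -0.0001
grip_force: 0.0
```

```bash
python3 - <<'E'
from h import *
rel();a=save("side","s4");t=save("top","t4")
c=np.hstack([cv2.resize(a[130:190,240:300],(400,400),interpolation=2),cv2.resize(t[180:240,267:327],(400,400),interpolation=2)])
cv2.imwrite("pics/c4.png",c[...,::-1])
E
```

```text
rel knob u,v,z mm -112.8 -14.2 189.8 F u,v,z 0.54 -0.19 -0.48 6.05
```

View pics/c4.png

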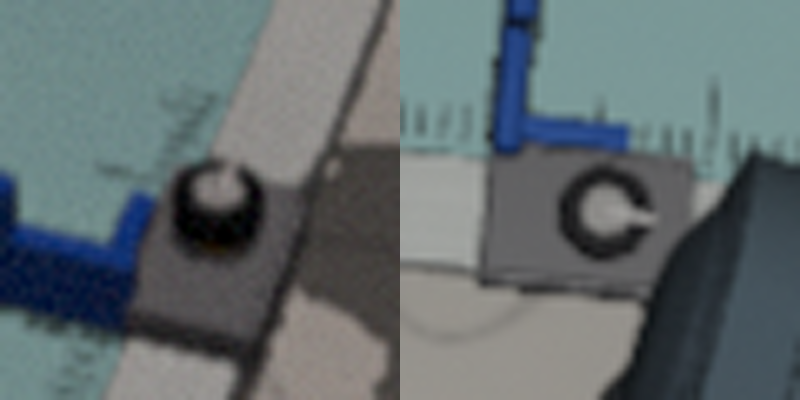

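The index line has swung from pointing down to pointing right in the top view: about 1.45 rad for a 26 mm stroke, so it rolls without slip. I'll repeat the stroke.

Request:
carry_out:
  plan:
    - [[-10,15,20,0],[-40,28,70,0],[-65,28,110,0],[-80,28,110,0],[-80,28,110,0]]

```text
time: 6.65
tcp_pos: [0.5029, -0.0461, 0.0727]
orientation: [0.043, 0.999, 0.0, -0.002]
wrist_force: [0.4, 0.3, 0.1]
width: -0.0
grip_force: 0.0
```

Request:
carry_out:
  plan:
    - [[-10,0,0,0],[-10,-2,0,0],[-10,-8,0,0],[-10,-14,0,0],[-10,-20,0,0],[-10,-25,0,0],[-10,-28,0,0],[0,-28,0,0],[0,0,0,0],[0,0,0,0]]

```text
time: 7.65
tcp_pos: [0.5025, -0.0447, 0.0773]
orientation: [0.042, 0.999, 0.0, 0.001]
wrist_force: [-0.0, -0.3, -0.6]
width: -0.0002
grip_force: 0.0
```

```bash
python3 - <<'E'
from h import *
rel();a=save("side","s5")
for d in arm.outline_of("side","knob_center")[:1]: print(d["box"],d["conf"])
for d in arm.mark_of("side","foot_face")[:1]: print(d["location"],atz("side",d["location"],.048))
cv2.imwrite("pics/c5.png",cv2.resize(a[130:190,240:300],(400,400),interpolation=2)[...,::-1])
E
```

```text
rel knob u,v,z mm -33.6 16.4 77.3 F u,v,z -0.01 -0.33 -0.62 7.65
[272.8, 158.4, 12.2, 13.0] 0.63
[176.0, 265.0] [ 0.54851014 -0.03007264  0.048     ]
```

View pics/c5.png

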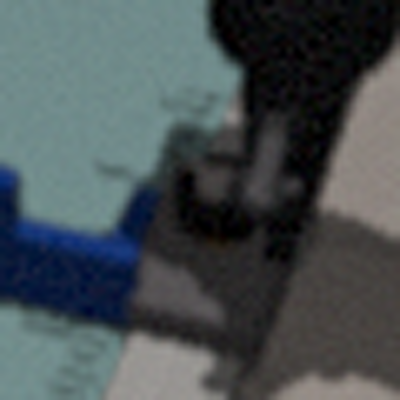

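Request:
carry_out:
  plan:
    - [[-10,-1,0,0],[-10,-3,0,0],[-10,-9,0,0],[-10,-15,0,0],[-10,-21,0,0],[-10,-26,0,0],[-10,-29,0,0],[0,-29,0,0],[0,0,0,0],[0,0,0,0]]

```text
time: 8.8
tcp_pos: [0.5024, -0.0452, 0.0764]
orientation: [0.042, 0.999, 0.0, 0.0]
wrist_force: [0.4, -1.0, -0.5]
width: 0.0001
grip_force: 0.0
```

Request:
carry_out:
  plan:
    - [[-10,-1,0,0],[-10,-3,0,0],[-10,-9,0,0],[-10,-15,0,0],[-10,-21,0,0],[-10,-26,0,0],[-10,-29,0,0]]

```text
time: 9.5
tcp_pos: [0.5078, -0.075, 0.0759]
orientation: [0.043, 0.999, 0.002, -0.001]
wrist_force: [-4.8, 6.7, 4.9]
width: 0.0001
grip_force: 3.4
```

```bash
python3 -c "
from h import *
rel()"
```

```text
rel knob u,v,z mm -25.6 -13.4 75.9 F u,v,z -5.4 6.21 4.93 9.5
```

Request:
carry_out:
  plan:
    - [[25,0,0,0],[50,0,-50,0],[70,0,-100,0],[90,0,-110,0],[90,0,-110,0]]

```text
time: 10.0
tcp_pos: [0.4197, -0.069, 0.1894]
orientation: [0.043, 0.999, -0.001, 0.002]
wrist_force: [1.2, -0.1, -1.1]
width: -0.0004
grip_force: 0.0
```

```bash
cat >> h.py <<'E'
def index(t):
    # angle of white index line in top view, about local -x, CCW positive
    w=t.astype(float).mean(2); best=[]
    k=KN.copy();k[2]=.09
    for a in np.radians(np.arange(0,360,5)):
        u=-BX*np.cos(a)-BY*np.sin(a)
        best.append(np.mean([w[int(round(q[1])),int(round(q[0]))] for q in (proj("top",k+u*r) for r in(.014,.016,.018))]))
    i=int(np.argmax(best)); print("index deg",5*i,"peak/median",max(best),np.median(best))
E
python3 - <<'E'
from h import *
rel();index(cv2.imread("pics/t4.png")[...,::-1]);t=save("top","t6");index(t)
cv2.imwrite("pics/c6.png",cv2.resize(t[180:240,267:327],(400,400),interpolation=2)[...,::-1])
E
```

```text
rel knob u,v,z mm -113.9 -15.2 189.4 F u,v,z 1.24 0.02 -1.06 10.0
index deg 85 peak/median 135.44444444444446 38.333333333333336
index deg 0 peak/median 99.77777777777777 96.44444444444444
```

View pics/c6.png

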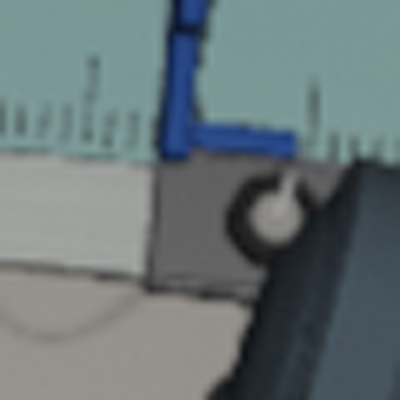

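The foot-piece crept along with the strokes, close to the 30 mm limit, so I need an exact measure before doing anything else.

```bash
cat >> h.py <<'E'
def slide(t,ref="pics/top.png"):
    # mm moved toward -BY of the carriage since start: correlation along rail at z=.06 (rectified patch, 1 px=0.5 mm)
    a=cv2.imread(ref)[...,::-1]; s=np.arange(-.14,.08,.0005); r=np.arange(-.02,.155,.001)
    return a,s,r
def rect(im,z,u0,u1,v0,v1,st):
    us=np.arange(u0,u1,st);vs=np.arange(v0,v1,st)
    M=np.array([[proj("top",bl(u,v,z)) for v in vs] for u in us],np.float32)
    return cv2.remap(im,M[...,0],M[...,1],cv2.INTER_CUBIC)
def panelshift(im):
    # blue-panel edge position: template of start panel (u .06...20) searched along v at z=.112
    a=cv2.imread("pics/top.png")[...,::-1].copy()
    A=rect(a,.112,.08,.25,.02,.085,.0005);B=rect(im,.112,.08,.25,-.08,.12,.0005)
    m=cv2.matchTemplate(B,A,cv2.TM_CCOEFF_NORMED); _,c,_,p=cv2.minMaxLoc(m)
    print("panel slide mm (away from headboard)", (.1-p[0]*.0005)*1e3,"score",round(c,3))
    return (.1-p[0]*.0005)
E
python3 - <<'E'
from h import *
t=cv2.imread("pics/t6.png")[...,::-1].copy()
for n in("t4","t6"): panelshift(cv2.imread(f"pics/{n}.png")[...,::-1].copy())
B=rect(t,.089,-.03,.03,-.08,.03,.0002); cv2.imwrite("pics/r6.png",B[...,::-1])
E
```

```text
Traceback (most recent call last):
  File "h.py", line 48, in panelshift
    A=rect(a,.112,.08,.25,.02,.085,.0005);B=rect(im,.112,.08,.25,-.08,.12,.0005)
  File "h.py", line 43, in rect
    M=np.array([[proj("top",bl(u,v,z)) for v in vs] for u in us],np.float32)
                 ~~~~^^^^^^^^^^^^^^^^^
  File "h.py", line 15, in proj
    m=arm.camera_model(cam);K=np.array(m["camera_matrix"]);q=Rm(m["attitude"]).T@(np.array(X)-m["position"])
ValueError: time passes only in moves, steps and waits
```

```bash
sed -i '/^def slide/,/return a,s,r/d; s/^def proj(cam,X):/import functools\nCM=functools.lru_cache(lambda c:arm.camera_model(c))\ndef proj(cam,X):/; /^def proj/,/return/s/m=arm.camera_model(cam)/m=CM(cam)/' h.py
python3 - <<'E'
from h import *
t=cv2.imread("pics/t6.png")[...,::-1].copy()
for n in("t4","t6"): panelshift(cv2.imread(f"pics/{n}.png")[...,::-1].copy())
B=rect(t,.089,-.03,.03,-.08,.03,.0002); cv2.imwrite("pics/r6.png",B[...,::-1])
E
```

```text
Traceback (most recent call last):
  File "h.py", line 46, in panelshift
    A=rect(a,.112,.08,.25,.02,.085,.0005);B=rect(im,.112,.08,.25,-.08,.12,.0005)
  File "h.py", line 41, in rect
    M=np.array([[proj("top",bl(u,v,z)) for v in vs] for u in us],np.float32)
                 ~~~~^^^^^^^^^^^^^^^^^
  File "h.py", line 17, in proj
    m=arm.camera_model(cam);K=np.array(m["camera_matrix"]);q=Rm(m["attitude"]).T@(np.array(X)-m["position"])
ValueError: time passes only in moves, steps and waits
```

```bash
sed -i 's/^CM=.*/TOP={"camera_matrix":[[414.99691716,0,250.06058299],[0,414.99691716,186.91339084],[0,0,1]],"position":np.array([0.38155563,0.05958466,1.26078577]),"attitude":[0.70681053,-0.70120468,0.06274305,-0.06923994]}\nCM=lambda c:TOP/' h.py; sed -n 14,22p h.py
python3 - <<'E'
from h import *
t=cv2.imread("pics/t6.png")[...,::-1].copy()
for n in("t4","t6"): panelshift(cv2.imread(f"pics/{n}.png")[...,::-1].copy())
B=rect(t,.089,-.03,.03,-.08,.03,.0002); cv2.imwrite("pics/r6.png",B[...,::-1])
E
```

```text
import functools
TOP={"camera_matrix":[[414.99691716,0,250.06058299],[0,414.99691716,186.91339084],[0,0,1]],"position":np.array([0.38155563,0.05958466,1.26078577]),"attitude":[0.70681053,-0.70120468,0.06274305,-0.06923994]}
CM=lambda c:TOP
def proj(cam,X):
    m=arm.camera_model(cam);K=np.array(m["camera_matrix"]);q=Rm(m["attitude"]).T@(np.array(X)-m["position"])
    return (K@(q/q[2]))[:2]
def save(cam,n):
    im=arm.grab_frame(cam); cv2.imwrite(f"pics/{n}.png",im[...,::-1]); return im
Y=np.radians(5.1); BY=np.array([np.sin(Y),np.cos(Y),0]); BX=np.array([np.cos(Y),-np.sin(Y),0])Traceback (most recent call last):
  File "<stdin>", line 3, in <module>
  File "h.py", line 47, in panelshift
    A=rect(a,.112,.08,.25,.02,.085,.0005);B=rect(im,.112,.08,.25,-.08,.12,.0005)
  File "h.py", line 42, in rect
    M=np.array([[proj("top",bl(u,v,z)) for v in vs] for u in us],np.float32)
                 ~~~~^^^^^^^^^^^^^^^^^
  File "h.py", line 18, in proj
    m=arm.camera_model(cam);K=np.array(m["camera_matrix"]);q=Rm(m["attitude"]).T@(np.array(X)-m["position"])
ValueError: time passes only in moves, steps and waits
```

The sed edit never reached that line, so the script was still calling `camera_model` too often. I'll fix it.

```bash
sed -i '18s/arm.camera_model(cam)/CM(cam)/' h.py
python3 - <<'E'
from h import *
t=cv2.imread("pics/t6.png")[...,::-1].copy()
for n in("t4","t6"): panelshift(cv2.imread(f"pics/{n}.png")[...,::-1].copy())
B=rect(t,.089,-.03,.03,-.08,.03,.0002); cv2.imwrite("pics/r6.png",B[...,::-1])
E
```

```text
panel slide mm (away from headboard) 0.0 score 0.999
panel slide mm (away from headboard) 28.499999999999996 score 0.977
```

View pics/r6.png

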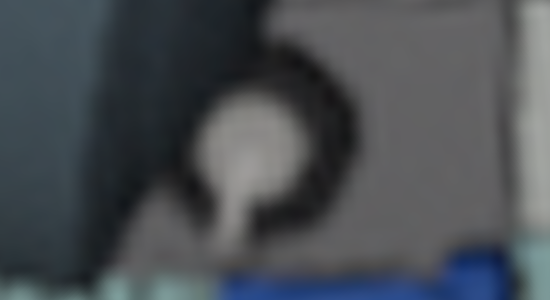

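The foot-piece has slid 28.5 mm and the index stands at about 169°. Before going on, I'll push it back toward the headboard with the fingertip against the carriage's far end.

```bash
python3 -c "
from h import *
rel(); go(bl(0,-.1,.049))"
```

```text
rel knob u,v,z mm -113.3 -15.1 187.7 F u,v,z 0.21 -0.33 -1.16 10.05
shift mm [-112.5  -85.   139.3] spin 0.0025 F [ 0.18 -0.34 -1.16] t 10.05
```

Request:
carry_out:
  plan:
    - [[-30,-85,0,0],[-60,-85,0,0],[-112,-85,20,0],[-112,-85,70,0],[-112,-85,120,0],[-112,-85,138,0],[-112,-85,138,0],[-112,-85,138,0]]

```text
time: 10.85
tcp_pos: [0.5238, -0.1626, 0.0473]
orientation: [0.043, 0.999, 0.0, -0.001]
wrist_force: [0.9, 0.2, 0.8]
width: -0.0
grip_force: 0.0
```

Request:
carry_out:
  plan:
    - [[0,5,0,0],[0,10,0,0],[0,14,0,0],[0,17,0,0],[0,20,0,0],[0,20,0,0]]

```text
time: 11.45
tcp_pos: [0.5269, -0.1434, 0.0494]
orientation: [0.043, 0.999, -0.001, 0.001]
wrist_force: [0.1, -3.0, 4.6]
width: 0.0001
grip_force: 2.3
```

```bash
python3 - <<'E'
from h import *
rel();t=save("top","t7");panelshift(t)
E
```

```text
rel knob u,v,z mm -0.5 -79.7 49.4 F u,v,z 0.35 -3.02 4.6 11.45
panel slide mm (away from headboard) 25.000000000000007 score 0.975
```

It slides freely at about 4 N, so I'll push it back to slightly headward of the start.

Request:
carry_out:
  plan:
    - [[0,4,0,0],[0,8,0,0],[0,12,0,0],[0,16,0,0],[0,20,0,0],[0,25,0,0],[0,30,0,0],[0,33,0,0],[0,33,0,0]]

```text
time: 12.4
tcp_pos: [0.53, -0.1103, 0.0493]
orientation: [0.043, 0.999, -0.0, 0.001]
wrist_force: [0.6, -2.3, 4.9]
width: -0.0003
grip_force: 2.3
```

Request:
carry_out:
  plan:
    - [[0,-15,0,0],[0,-15,-60,0],[50,0,-110,0],[100,0,-130,0],[112,30,-130,0],[112,30,-130,0]]

```text
time: 13.0
tcp_pos: [0.4156, -0.068, 0.1794]
orientation: [0.042, 0.999, 0.001, -0.001]
wrist_force: [0.2, 0.4, -1.0]
width: -0.0001
grip_force: 0.0
```

```bash
python3 - <<'E'
from h import *
t=save("top","t8");s=panelshift(t)
KN=bl(-.001,-s,.08)
import h; h.KN=KN; index(t); rel()
B=rect(t,.089,-.03,.03,-.03,.03,.00015); cv2.imwrite("pics/r8.png",B[...,::-1])
E
```

```text
panel slide mm (away from headboard) -6.499999999999992 score 0.98
index deg 165 peak/median 123.77777777777777 37.0
rel knob u,v,z mm -115.0 -22.0 178.9 F u,v,z -0.65 -0.04 0.11 13.05
```

View pics/r8.png

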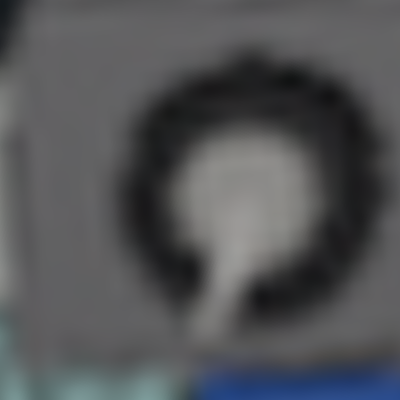

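```bash
cat >> h.py <<'E'
AL=.26
EN=-BX*np.cos(AL)-BY*np.sin(AL); ET=BX*np.sin(AL)-BY*np.cos(AL)
def start(s,dist=.037,lat=-.009,z=.077):
    k=bl(-.001,-s,z); t=k+EN*dist+ET*lat
    st=arm.read_state();M=Rm(st["orientation"]);y=M[:,1]; a=np.arctan2(y[0],y[1])-(Y-AL); a=(a+np.pi/2)%np.pi-np.pi/2
    d=st["tcp_pos"]-k
    print("to start, tool mm",(M.T@(t-st["tcp_pos"])*1e3).round(1),"spin",round(-a,3),"| now dist,lat",(d@EN*1e3).round(1),(d@ET*1e3).round(1),"z",st["tcp_pos"][2].round(4),"F n,t,z",(st["wrist_force"]@EN).round(1),(st["wrist_force"]@ET).round(1),st["wrist_force"][2].round(1),"t",st["time"])
E
python3 -c "
from h import *
start(-.0065)"
```

```text
to start, tool mm [-77.1  20.7 101.9] spin -0.256 | now dist,lat 116.8 -8.3 z 0.1789 F n,t,z 0.6 -0.1 0.1 t 13.05
```

Request:
carry_out:
  plan:
    - [[-20,10,20,-0.13],[-35,20,60,-0.257],[-55,21,100,-0.257],[-77,21,102,-0.257],[-77,21,102,-0.257],[-77,21,102,-0.257]]

```text
time: 13.65
tcp_pos: [0.4982, -0.0565, 0.0754]
orientation: [-0.085, 0.996, 0.0, -0.001]
wrist_force: [-0.1, 0.4, 0.1]
width: 0.0001
grip_force: 0.0
```

```bash
python3 -c "
from h import *
start(-.0065)"
```

```text
to start, tool mm [ 1.8  2.  -1.6] spin -0.0 | now dist,lat 35.2 -7.0 z 0.0754 F n,t,z 0.0 -0.4 0.1 t 13.65
```

Request:
carry_out:
  plan:
    - [[-6,2,0,0],[-9,2,0,0],[-10,1,0,0],[-10,-3,0,0],[-10,-7,0,0],[-10,-11,0,0],[-10,-15,0,0],[-10,-17,0,0]]

```text
time: 14.45
tcp_pos: [0.5075, -0.0706, 0.0759]
orientation: [-0.086, 0.996, 0.001, -0.003]
wrist_force: [-6.9, -0.6, 2.1]
width: 0.0002
grip_force: 3.1
```

```bash
python3 -c "
from h import *
start(-.0065)"
```

```text
to start, tool mm [ 8.6 17.4 -1. ] spin 0.0 | now dist,lat 28.4 8.4 z 0.0759 F n,t,z 7.0 -0.6 2.1 t 14.45
```

Request:
carry_out:
  plan:
    - [[20,0,0,0],[45,10,-50,0],[75,18,-90,0],[85,18,-90,0]]

```text
time: 14.85
tcp_pos: [0.425, -0.0681, 0.1711]
orientation: [-0.086, 0.996, -0.001, 0.004]
wrist_force: [1.5, -0.2, 0.9]
width: -0.0003
grip_force: 0.0
```

```bash
cat >> h.py <<'E'
def check(n):
    global KN
    t=save("top",n); s=panelshift(t); K0=KN; KN=bl(-.001,-s,.08); index(t); KN=K0; start(s)
E
python3 -c "
from h import *
check('t9')"
```

```text
panel slide mm (away from headboard) -6.499999999999992 score 0.98
index deg 215 peak/median 132.33333333333334 36.77777777777778
to start, tool mm [-73.8   0.8  93.5] spin 0.0 | now dist,lat 111.2 -8.4 z 0.1701 F n,t,z 1.8 -0.6 -0.2 t 14.9
```

50° in one stroke and no slide. I'll repeat with this balanced contact.

Request:
carry_out:
  plan:
    - [[-25,1,50,0],[-55,1,93,0],[-74,1,93,0],[-74,1,93,0]]

```text
time: 15.3
tcp_pos: [0.4986, -0.0537, 0.0715]
orientation: [-0.086, 0.996, 0.0, -0.0]
wrist_force: [-0.3, -0.1, 0.1]
width: 0.0003
grip_force: 0.0
```

Request:
carry_out:
  plan:
    - [[-10,0,0,0],[-11,0,0,0],[-11,-4,0,0],[-11,-8,0,0],[-11,-12,0,0],[-11,-16,0,0],[-11,-19,0,0],[0,-19,0,0],[0,-8,0,0],[0,0,0,0]]

```text
time: 16.3
tcp_pos: [0.4971, -0.0536, 0.0741]
orientation: [-0.085, 0.996, 0.0, 0.001]
wrist_force: [-0.0, 0.7, 0.1]
width: -0.0004
grip_force: 0.0
```

Request:
carry_out:
  plan:
    - [[-10,0,0,0],[-11,0,0,0],[-11,-4,0,0],[-11,-8,0,0],[-11,-12,0,0],[-11,-16,0,0],[-11,-19,0,0],[5,-19,0,0],[35,-10,-50,0],[72,0,-93,0]]

```text
time: 17.3
tcp_pos: [0.4371, -0.0675, 0.1544]
orientation: [-0.086, 0.996, 0.0, -0.0]
wrist_force: [1.3, -0.4, 0.5]
width: 0.0
grip_force: 0.0
```

```bash
python3 -c "
from h import *
check('t10')"
```

```text
panel slide mm (away from headboard) -6.499999999999992 score 0.98
index deg 325 peak/median 130.77777777777777 37.16666666666667
to start, tool mm [-62.3   1.8  83.5] spin 0.001 | now dist,lat 99.6 -7.3 z 0.1603 F n,t,z 4.8 -3.1 3.5 t 17.35
```

Request:
carry_out:
  plan:
    - [[-15,1,40,0],[-45,1,86,0],[-66,1,89,0],[-66,1,89,0]]

```text
time: 17.75
tcp_pos: [0.5033, -0.0544, 0.063]
orientation: [-0.086, 0.996, 0.0, -0.0]
wrist_force: [0.2, -0.3, 0.1]
width: 0.0001
grip_force: 0.0
```

```bash
python3 -c "
from h import *
start(-.0065)"
```

```text
to start, tool mm [  7.2   0.8 -14. ] spin 0.002 | now dist,lat 29.8 -8.2 z 0.063 F n,t,z -0.1 0.3 0.1 t 17.75
```

Request:
carry_out:
  plan:
    - [[7,1,-14,0],[7,1,-14,0]]

```text
time: 17.95
tcp_pos: [0.4949, -0.0558, 0.0813]
orientation: [-0.085, 0.996, -0.001, 0.001]
wrist_force: [-0.4, -0.2, 0.6]
width: -0.0004
grip_force: 0.0
```

Request:
carry_out:
  plan:
    - [[-10,0,0,0],[-11,0,0,0],[-11,-4,0,0],[-11,-8,0,0],[-11,-12,0,0],[-11,-16,0,0],[-11,-19,0,0],[0,-19,0,0],[0,-8,0,0],[0,0,0,0]]

```text
time: 18.95
tcp_pos: [0.4948, -0.0551, 0.0791]
orientation: [-0.085, 0.996, -0.0, 0.001]
wrist_force: [0.4, 0.7, 0.7]
width: 0.0002
grip_force: 0.0
```

Request:
carry_out:
  plan:
    - [[-10,0,0,0],[-11,0,0,0],[-11,-4,0,0],[-11,-8,0,0],[-11,-12,0,0],[-11,-16,0,0],[-11,-19,0,0],[0,-19,0,0],[0,-8,0,0],[0,0,0,0]]

```text
time: 19.95
tcp_pos: [0.4949, -0.0551, 0.0792]
orientation: [-0.085, 0.996, -0.0, 0.001]
wrist_force: [0.6, 0.4, -0.1]
width: -0.0001
grip_force: 0.0
```

Request:
carry_out:
  plan:
    - [[-10,0,0,0],[-11,0,0,0],[-11,-4,0,0],[-11,-8,0,0],[-11,-12,0,0],[-11,-16,0,0],[-11,-19,0,0],[0,-19,0,0],[0,-8,0,0],[0,0,0,0]]

```text
time: 20.95
tcp_pos: [0.4949, -0.0551, 0.0792]
orientation: [-0.085, 0.996, -0.0, 0.001]
wrist_force: [-0.2, 1.0, -0.6]
width: 0.0001
grip_force: 0.0
```

Request:
carry_out:
  plan:
    - [[30,0,-40,0],[60,0,-80,0],[74,0,-94,0],[74,0,-94,0],[74,0,-94,0]]

```text
time: 21.45
tcp_pos: [0.4224, -0.0679, 0.1729]
orientation: [-0.086, 0.996, -0.0, 0.001]
wrist_force: [0.2, 0.6, -0.7]
width: -0.0001
grip_force: 0.0
```

```bash
python3 -c "
from h import *
check('t11')"
```

```text
panel slide mm (away from headboard) -6.499999999999992 score 0.98
index deg 140 peak/median 134.44444444444446 36.22222222222222
to start, tool mm [-75.1   0.1  95.3] spin 0.001 | now dist,lat 112.1 -8.9 z 0.1722 F n,t,z 0.1 0.1 -0.6 t 21.5
```

At 500° now and still no slide. Three full strokes and one shorter one remain.

Request:
carry_out:
  plan:
    - [[-30,0,40,0],[-60,0,80,0],[-74,0,94,0],[-74,0,94,0],[-74,0,94,0]]

```text
time: 22.0
tcp_pos: [0.4936, -0.055, 0.0775]
orientation: [-0.086, 0.996, 0.0, -0.001]
wrist_force: [-0.6, -1.0, 1.1]
width: -0.0004
grip_force: 0.0
```

Request:
carry_out:
  plan:
    - [[-10,0,0,0],[-11,0,0,0],[-11,-4,0,0],[-11,-8,0,0],[-11,-12,0,0],[-11,-16,0,0],[-11,-19,0,0],[0,-19,0,0],[0,-8,0,0],[0,0,0,0]]

```text
time: 23.0
tcp_pos: [0.4948, -0.0551, 0.0792]
orientation: [-0.085, 0.996, -0.0, 0.001]
wrist_force: [-0.5, 0.6, 0.2]
width: 0.0
grip_force: 0.0
```

Request:
carry_out:
  plan:
    - [[-10,0,0,0],[-11,0,0,0],[-11,-4,0,0],[-11,-8,0,0],[-11,-12,0,0],[-11,-16,0,0],[-11,-19,0,0],[0,-19,0,0],[0,-8,0,0],[0,0,0,0]]

```text
time: 24.0
tcp_pos: [0.495, -0.0551, 0.0793]
orientation: [-0.085, 0.996, -0.0, 0.001]
wrist_force: [0.5, -0.2, -0.8]
width: -0.0004
grip_force: 0.0
```

Request:
carry_out:
  plan:
    - [[-10,0,0,0],[-11,0,0,0],[-11,-4,0,0],[-11,-8,0,0],[-11,-12,0,0],[-11,-16,0,0],[-11,-19,0,0],[0,-19,0,0],[0,-8,0,0],[0,0,0,0]]

```text
time: 25.0
tcp_pos: [0.4949, -0.0551, 0.0792]
orientation: [-0.085, 0.996, -0.0, 0.001]
wrist_force: [0.3, -0.1, 0.5]
width: 0.0002
grip_force: 0.0
```

Request:
carry_out:
  plan:
    - [[30,0,-40,0],[60,0,-80,0],[74,0,-94,0],[74,0,-94,0],[74,0,-94,0]]

```text
time: 25.5
tcp_pos: [0.4224, -0.0679, 0.173]
orientation: [-0.086, 0.996, -0.0, 0.001]
wrist_force: [0.2, 0.4, -0.8]
width: -0.0003
grip_force: 0.0
```

```bash
python3 -c "
from h import *
check('t12')"
```

```text
panel slide mm (away from headboard) -6.499999999999992 score 0.98
index deg 300 peak/median 128.66666666666666 36.61111111111111
to start, tool mm [-75.1   0.1  95.3] spin 0.001 | now dist,lat 112.1 -8.9 z 0.1723 F n,t,z -0.1 -0.3 0.3 t 25.55
```

Request:
carry_out:
  plan:
    - [[-30,0,40,0],[-60,0,80,0],[-74,0,94,0],[-74,0,94,0],[-74,0,94,0]]

```text
time: 26.05
tcp_pos: [0.4936, -0.055, 0.0775]
orientation: [-0.086, 0.996, 0.0, -0.001]
wrist_force: [-0.4, -0.7, 0.3]
width: -0.0001
grip_force: 0.0
```

Request:
carry_out:
  plan:
    - [[-10,0,0,0],[-11,0,0,0],[-11,-4,0,0],[-11,-8,0,0],[-11,-12,0,0],[-11,-16,0,0],[-11,-19,0,0],[0,-19,0,0],[0,-8,0,0],[0,0,0,0]]

```text
time: 27.05
tcp_pos: [0.4948, -0.0551, 0.0792]
orientation: [-0.085, 0.996, -0.0, 0.001]
wrist_force: [-0.7, 0.2, -0.3]
width: -0.0002
grip_force: 0.0
```

Request:
carry_out:
  plan:
    - [[30,0,-40,0],[60,0,-80,0],[74,0,-94,0],[74,0,-94,0],[74,0,-94,0]]

```text
time: 27.55
tcp_pos: [0.4224, -0.0678, 0.1729]
orientation: [-0.086, 0.996, -0.0, 0.001]
wrist_force: [0.2, -0.6, -0.6]
width: -0.0001
grip_force: 0.0
```

```bash
python3 -c "
from h import *
index(cv2.imread('pics/top.png')); check('t13')
for i in range(8): save('side','z%d'%i)
s=-.0065; go(bl(-.001,-s+.05+.014+.015,.18))
"
```

```text
index deg 0 peak/median 121.11111111111113 37.66666666666667
panel slide mm (away from headboard) -6.499999999999992 score 0.98
index deg 0 peak/median 125.66666666666667 35.888888888888886
to start, tool mm [-75.1   0.   95.2] spin 0.001 | now dist,lat 112.2 -8.9 z 0.1722 F n,t,z -0.2 0.7 -0.8 t 27.6
shift mm [-133.1   67.6   -7.8] spin 0.2604 F [0.13 0.05 0.06] t 28.0
```

The index is back at 0°, which my count makes 720°. It looks the same as at the start, so I can check the turn count by the knob's rise: 2 mm for two turns, 3 mm for three.

```bash
python3 - <<'E'
from h import *
m=arm.camera_model("side")
K=np.array(m["camera_matrix"]);A=Rm(m["attitude"]).T
def pj(X): q=A@(X-m["position"]); return (K@(q/q[2]))[:2]
g=lambda n:cv2.cvtColor(cv2.imread(f"pics/{n}.png"),cv2.COLOR_BGR2GRAY).astype(np.float32)
avg=np.mean([g(f"z{i}") for i in range(8)],0).astype(np.float32)
def shift(ref,p,h,w):
    c=pj(p).astype(int);x,y=c; T=ref[y-h:y+h+1,x-w:x+w+1]
    W=np.eye(2,3,dtype=np.float32);W[:,2]=pj(p+.0065*BY)-pj(p)
    W[:,2]+=[x-w,y-h]
    cc,W=cv2.findTransformECC(T,avg,W,cv2.MOTION_TRANSLATION,(3,200,1e-6),None,3)
    return W[:,2]-[x-w,y-h],cc
kt=bl(-.001,0,.087);pn=bl(.18,.05,.09)
for n in("side",):
    ref=g(n); print(n,"knob",shift(ref,kt,8,9),"panel",shift(ref,pn,14,20))
for s in(.0060,.0065,.0070):
    print(s,"panel pred",pj(pn+s*BY)-pj(pn),"knob pred rise 1,2,3:",[(pj(kt+s*BY+[0,0,r])-pj(kt)).round(2) for r in(.001,.002,.003)])
E
```

```text
side knob (array([-0.68469238,  1.2197876 ]), 0.9956286305147087) panel (array([-0.79771423,  1.67189026]), 0.9976598769316634)
0.006 panel pred [-0.84320369  1.44769981] knob pred rise 1,2,3: [array([-0.6 ,  1.22]), array([-0.59,  0.97]), array([-0.57,  0.73])]
0.0065 panel pred [-0.91374619  1.56881451] knob pred rise 1,2,3: [array([-0.65,  1.34]), array([-0.64,  1.1 ]), array([-0.63,  0.85])]
0.007 panel pred [-0.98433126  1.6900023 ] knob pred rise 1,2,3: [array([-0.7 ,  1.47]), array([-0.69,  1.22]), array([-0.68,  0.97])]
```

The measured knob shift fits a 2 mm rise, so it is two turns. Now I push the foot-piece home.

Request:
carry_out:
  plan:
    - [[0,67,-10,0.13],[-40,67,-10,0.26],[-90,67,-10,0.26],[-133,67,-10,0.26],[-133,67,40,0.26],[-133,67,90,0.26],[-133,67,122,0.26],[-133,67,122,0.26],[-133,67,122,0.26]]

```text
time: 28.9
tcp_pos: [0.5408, 0.0206, 0.0509]
orientation: [0.044, 0.999, 0.0, -0.001]
wrist_force: [0.1, -0.4, 0.8]
width: -0.0
grip_force: 0.0
```

```bash
python3 -c "
from h import *
rel();go(bl(-.001,.08,.05))"
```

```text
rel knob u,v,z mm -1.3 84.8 50.9 F u,v,z 0.1 -0.42 0.81 28.9
shift mm [-0.3 -4.8  0.9] spin 0.0002 F [ 0.06 -0.42  0.81] t 28.9
```

Request:
carry_out:
  plan:
    - [[0,-8,0,0],[0,-15,0,0],[0,-24,0,0],[0,-33,0,0],[0,-42,0,0],[0,-51,0,0],[0,-60,0,0],[0,-69,0,0],[0,-78,0,0],[0,-86,0,0]]

```text
time: 29.9
tcp_pos: [0.5353, -0.0659, 0.0528]
orientation: [0.044, 0.999, 0.0, 0.002]
wrist_force: [0.6, 4.0, 8.5]
width: -0.0
grip_force: 3.5
```

Request:
carry_out:
  plan:
    - [[0,-9,0,0],[0,-18,0,0],[0,-27,0,0],[0,-36,0,0],[0,-45,0,0],[0,-54,0,0],[0,-63,0,0],[0,-72,0,0],[0,-80,0,0],[0,-86,0,0]]

```text
time: 30.9
tcp_pos: [0.5272, -0.1519, 0.0527]
orientation: [0.045, 0.999, 0.0, 0.002]
wrist_force: [0.9, 3.6, 8.5]
width: -0.0001
grip_force: 3.5
```

```bash
python3 -c "
from h import *
rel();go(bl(-.001,-.1,.05))"
```

```text
rel knob u,v,z mm 0.5 -88.2 52.7 F u,v,z 0.6 3.71 8.45 30.9
shift mm [  1.5 -11.8   2.7] spin -0.0002 F [0.93 3.65 8.45] t 30.9
```

Request:
carry_out:
  plan:
    - [[0,-4,0,0],[0,-8,0,0],[0,-12,0,0],[0,-16,0,0],[0,-20,0,0],[0,-23,0,0],[0,-25,0,0],[0,-25,0,0]]

```text
time: 31.7
tcp_pos: [0.5247, -0.1768, 0.0525]
orientation: [0.045, 0.999, -0.0, 0.002]
wrist_force: [1.3, 3.3, 4.3]
width: 0.0001
grip_force: 2.3
```

```bash
python3 -c "
from h import *
rel()"
```

```text
rel knob u,v,z mm 0.3 -113.2 52.5 F u,v,z 1.01 3.38 4.34 31.7
```

Request:
carry_out:
  plan:
    - [[0,-2,0,0],[0,-4,0,0],[0,-6,0,0],[0,-6,0,0]]

```text
time: 32.1
tcp_pos: [0.5241, -0.1826, 0.0524]
orientation: [0.045, 0.999, -0.0, 0.002]
wrist_force: [1.2, 3.5, 5.7]
width: 0.0001
grip_force: 2.5
```

```bash
python3 -c "
from h import *
rel()"
```

```text
rel knob u,v,z mm 0.2 -119.1 52.4 F u,v,z 0.88 3.61 5.68 32.1
```

Still sliding at about 4 N, so not home yet. I'll keep going.

Request:
carry_out:
  plan:
    - [[0,-2,0,0],[0,-4,0,0],[0,-6,0,0],[0,-8,0,0],[0,-8,0,0]]

```text
time: 32.6
tcp_pos: [0.5236, -0.1886, 0.0524]
orientation: [0.044, 0.999, 0.002, 0.002]
wrist_force: [0.9, 8.6, 6.7]
width: -0.0002
grip_force: 5.4
```

```bash
python3 -c "
from h import *
rel()"
```

```text
rel knob u,v,z mm 0.2 -125.1 52.4 F u,v,z 0.1 8.66 6.69 32.6
```

Request:
carry_out:
  plan:
    - [[0,-2,0,0],[0,-4,0,0],[0,-4,0,0],[0,-4,0,0]]

```text
time: 33.0
tcp_pos: [0.5235, -0.189, 0.0524]
orientation: [0.043, 0.999, 0.005, 0.002]
wrist_force: [2.1, 17.6, 12.1]
width: -0.0
grip_force: 10.2
```

```bash
python3 -c "
from h import *
rel()"
```

```text
rel knob u,v,z mm 0.2 -125.5 52.4 F u,v,z 0.55 17.76 12.06 33.0
```

Request:
carry_out:
  plan:
    - [[0,10,0,0],[0,30,0,0],[0,35,-50,0],[0,35,-100,0],[40,35,-130,0],[90,35,-130,0],[130,35,-130,0],[130,35,-130,0],[130,35,-130,0]]

```text
time: 33.9
tcp_pos: [0.3946, -0.1479, 0.181]
orientation: [0.045, 0.999, -0.001, 0.0]
wrist_force: [-0.0, -0.1, 0.2]
width: -0.0001
grip_force: 0.0
```

```bash
python3 - <<'E'
from h import *
import h
rel();t=save("top","t20");s=save("side","s20")
# slide by long search
a=cv2.imread("pics/top.png")[...,::-1].copy()
A=rect(a,.112,.08,.25,.02,.085,.0005);B=rect(t,.112,.08,.25,-.25,.12,.0005)
_,c,_,p=cv2.minMaxLoc(cv2.matchTemplate(B,A,cv2.TM_CCOEFF_NORMED)); sl=.27-p[0]*.0005
print("slide",sl,c); h.KN=bl(-.001,-sl,.08); index(t)
for k,z in dict(teether_mid=.0385,antiseptic_mid=.057,vial_mid=.024).items():
    d=arm.mark_of("top",k)[0]; print(k,d["conf"],atz("top",d["location"],z).round(3))
v=np.hstack([cv2.resize(t[170:260,250:400],None,fx=2.6,fy=2.6,interpolation=2),cv2.resize(s[80:180,220:340],(390,234),interpolation=2)])
cv2.imwrite("pics/c20.png",v[...,::-1])
E
```

```text
rel knob u,v,z mm -131.9 -96.0 181.0 F u,v,z 0.01 -0.14 0.17 33.9
slide 0.17650000000000002 0.8483138084411621
index deg 85 peak/median 133.77777777777774 77.11111111111111
teether_mid 0.74 [0.678 0.242 0.038]
antiseptic_mid 0.82 [0.461 0.362 0.057]
vial_mid 0.54 [0.454 0.214 0.024]
```

View pics/c20.png

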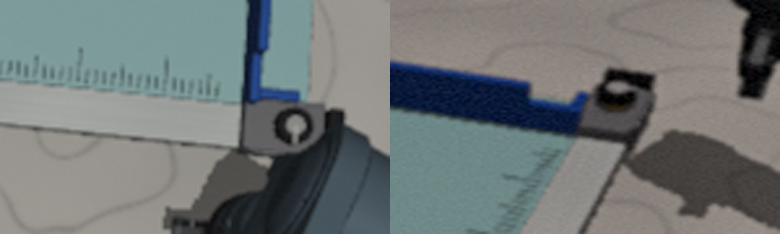

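The foot-piece sits against the black stop at the right, and the index line still points to −x, so the screw stayed at two turns. The bystanders are in place and the arm is clear.

```bash
python3 -c "
from plant import arm
print(arm.sign_off())"
```

```text
the job is handed in; nothing more can be done
None
```

The job is handed in and the hand-in returned no verdict: my checks show the screw two turns loose (index line and 2 mm knob rise), the foot-piece home against the stop (no movement at 18 N), and the bystanders unmoved; early strokes let the foot-piece creep about 28.5 mm (limit 30 mm) before I pushed it back.

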